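# Clamp a glued phone in a screw press whose handwheel has play

### The arm

A 7-joint arm with a two-finger parallel gripper is mounted at the origin on a cart in front of the work surface, level with it; the furniture and walls round the work are solid. World frame = base frame: x ahead of the robot, y to its left, z up, the work surface at z = 0. Lengths are in m, angles in rad, forces in N, time in s.
With the tool pointing down it reaches from about 0.35 to 0.9 m from the base axis. Payload 8.1 kg.
Tool frame: the origin (TCP) lies midway between the tips of the shut fingers; the grasp point (between the pads) lies 19 mm behind it; z points along the fingers, y is the line along which they close (so a half turn about z gives the same grasp; the last joint's range is limited). The gripper opens to 92 mm and grips with 3 to 60 N. Pads are 19 mm wide; open, the fingers measure 130 mm over their backs; the gripper's body (75 mm by 190 mm) begins 47 mm behind the grasp point.
Start: joints at [-1.435, 0.434, 0.025, 1.573, -0.012, 1.134, -0.075], TCP at [0.148, 0.607, 0.227] pointing down, gripper open.
Joint ranges: [-2.62, 2.62], [-0.44, 2.09], [-1.27, 1.32], [0.08, 2.57], [-1.32, 4.46], [0.12, 2], [-2.74, 2.74]. Speed limits (rad/s): [2.22, 2.22, 3.01, 3.01, 3.14, 3.14, 3.14].

### API

Orientations are given as a rotation vector (axis times angle).
In Python, from cell import arm gives the robot as it stands.
- The arm moves only by the tool carry_out, never from a script. Its arguments are lists of equal length, an entry for each row: "claw": the finger opening in cm, from 0 to 9.18; "delta_pos": the shift along the tool's x, y, z in cm, a list of three; "angular": the turn, a rotation vector about the tool's x, y, z in rad, a list of three. In form: {"claw": [claw, ...], "delta_pos": [[dx, dy, dz], ...], "angular": [[ax, ay, az], ...]}. A call has 1 to 20 rows; each row shifts and turns the commanded pose from where the row before left it, along the tool's axes as they then stand; what a row does not reach is not made up. A row lasts 1/10 s, in which the tool goes at most 50 mm and 8.59 degrees, less where a joint would pass 70% of its speed; a pose out of reach is approached as far as the arm can. A call with a gripper value outside its range is refused whole. The fingers move at their own pace and stop on an object; "force" is the grip in N (left out, the last holds). Time passes only in rows, so rows that do not move let the fingers close. It gives the time, the measured TCP pose, the force, the opening and the grip force at its end, in the units of the state.
- arm.observe(): the state, without advancing time (a new reading comes with each control period).
- arm.get_image(name): name is "scene" or "top" or "wrist"; returns a dict with "frame" (420x560x3 uint8, red, green, blue), "mtx" (3x3 intrinsics, pixels), "dist" ([k1, k2, p1, p2, k3] as OpenCV has them; the pictures are not rectified), "T" (4x4, takes a point from camera to world coordinates). Camera axes: x right, y down, z forward; pixel columns grow to the right and rows downward; lengths in m; the calibration is good to about 2 mm. A picture is of the moment at which its call begins. There is no depth.
- arm.sign_off(): hands the job in; it is judged then, once.
Trained networks look in a picture, given as the dict that the camera call returned (one of the last four; its "shot" number tells which), for a name from the list of things; names that differ only in an ending like _2 or _b are one class to them, and where a whole thing is asked for, a point or a joint stands for the part that bears it (a point fixed in the world has none). Each returns a list of dicts, best first, with "conf" (0 to 1); they miss things now and then, are a little off and sometimes report something else, mostly with a low value. They report only what shows in the picture. A call takes as long as a camera call.
- arm.look_for(label, picture): "centre" ([column, row] as shares, 0 to 1, of the picture: columns of its width, rows of its height, amid what is visible of it).
- arm.trace(label, picture): "region" (420x560 bool, what is visible of it) and "centre" ([column, row] as shares, 0 to 1, of the picture: columns of its width, rows of its height, amid what is visible of it).
- arm.place_of(label, picture): "centre" ([column, row] as shares, 0 to 1, of the picture: columns of its width, rows of its height: a listed point, or the origin of a listed thing).
The state is a dict: "clock": time; "joints": joint angles; "dq": joint speeds; "joint_efforts": joint torques, N m; "position": TCP position; "ee_rot": TCP orientation; "force": force on the tool from outside, world axes, zero at the start; "ft_torque": the same for the moment, N m; "width": opening from 0.0 (shut) to 1.0 (fully open); "gripper_force": force on a finger pad.
Only numpy, scipy, OpenCV 4.12 (cv2) and the standard library are available. Lean on these libraries where they do the work, as an engineer would, in place of code of your own. Each camera call takes 0.05 s, during which the arm holds its last target. There are 200 camera calls.

### The job

The freshly glued phone in the sliding carrier must be clamped in the little screw press while it sets. Gently push the carrier along its rails until it is right home against the stop, then wind the handwheel clockwise (seen from above) by its crank handle: the wheel has play on its screw, so do not count that part, but feel where the wheel takes hold and from there give it exactly one and a half turns, no more. Then let go, leaving it clamped and the tools lying around undisturbed.

Things in the scene. Friction and masses are not known exactly. Their poses are not given: they have to be found in the camera images.
- press: Small grey C-frame screw press, fixed: base 190 x 220 x 12 mm, column at its back (+x of its frame), head 104 to 138 mm up. Origin on the desk straight under the screw; z up, yaw within 0.25 rad of the robot's. Two rails along its y guide the carrier; +y is the way in, to a steel stop bar with its face at y = 75 mm.
- wheel_axis (a point): Point fixed to the press, on the vertical axis of screw and handwheel, 178 mm above the desk: centre of the dark three-spoked wheel (rim radius 52 mm, bar 11 mm thick) as it stands at the start. Winding clockwise from above lowers screw, wheel, crank handle and pad by 5 mm a driven turn; the screw stays where it is left.
- grip_mid (a point): Middle of the upright black crank handle on the rim, 214 mm up at the start: 18 mm thick, 28 mm below this point and 24 above, 52 mm from the axis, spins freely on its pin; starts anywhere on the circle. Wheel turns idly (under 1 N at the handle) for an unknown 1.2 to 3.4 rad clockwise, then takes hold of the stiff screw, which needs about 10 N along the circle.
- carrier: Loose aluminium carrier, 78 x 150 mm plate with a black nest that holds the phone, about 0.45 kg, between the rails (1.5 mm play each side), underside 12 mm above the desk. Origin: centre of the plate's underside, axes parallel to the press's; its y in the press's frame is 0 when home, and it starts 55 to 85 mm out (negative y).
- push_tab (a point): Centre of the outer (-y) face of the carrier's upright push tab, 137 mm from the carrier's origin and 38 mm above the desk. The tab is 50 mm wide along x, 7 mm thick and stands from 12 to 48 mm above the desk; push it along +y of the press.
- phone: Dark smartphone 124 x 61 mm lying flat in the carrier's nest, its broad top 26 mm above the desk; it rides with the carrier. Origin: centre of its underside.
- press_pad: Rubber-faced pressing pad, 50 x 80 mm, on an 8 N/mm spring under the screw. Its frame is as built on the desk under the screw: z reads 0 at the start and falls as the pad comes down. Its face starts 4.5 mm above the phone's top; one and a half driven turns press the phone with about 25 N, and each tenth of a turn makes 4 N.
- blue_driver: Blue precision screwdriver, 149 mm long, lying behind the press near the back shelf; leave alone.
- cutter: Small side cutter with red grips, 119 mm long, lying near the desk's front edge on the right; leave alone.
- brush: Black anti-static brush, 106 mm long, lying to the right of the press; leave alone.
- tape: Roll of black tape, 58 mm across, 19 mm high, lying to the right behind the carrier; leave alone.

How it is judged:
By the outcome, as a careful person would: the job done as asked, in the order asked, and still so for the second after the job is handed in, with the robot touching nothing.
It also fails if it takes over 67 s, if anything falls off the work surface, if the arm or the gripper's body presses on something with over 40 N, if the wrist force passes 120 N, or if a joint passes its speed limit or range.

## Working session

There is one attempt and no reset: what is moved stays moved. The work goes in short steps, Python scripts to look and compute and a tool call to move; the robot and the scene stay as the last step left them, time stands still between calls to the robot, and variables do not carry over. Pictures are saved under pics/ and viewed, at most 10 in all, crops included, and the job is handed in when it is done.

Besides the shell and the picture viewer there is one more tool, called after "Request:" in YAML: its name, and indented under it one key for each argument. carry_out: Moves the arm, as the interface text tells. Its arguments: {"type":"object","properties":{"claw":{"type":"array","items":{"type":"number"}},"delta_pos":{"type":"array","items":{"type":"array","items":{"type":"number"}}},"angular":{"type":"array","items":{"type":"array","items":{"type":"number"}}},"force":{"type":"number"}},"required":["claw","delta_pos","angular"]}

```bash
mkdir -p pics; cat > h.py <<'E'
import numpy as np, cv2
from cell import arm
from scipy.spatial.transform import Rotation as R
def ray(im,c):
    px=np.array([[c[0]*560,c[1]*420]],float)
    u=cv2.undistortPoints(px[None],np.array(im["mtx"]),np.array(im["dist"]))[0,0]
    T=np.array(im["T"]); d=T[:3,:3]@np.array([u[0],u[1],1]); return T[:3,3],d
def onz(im,c,z):
    o,d=ray(im,c); return o+d*(z-o[2])/d[2]
def proj(im,p):
    T=np.linalg.inv(np.array(im["T"])); q=T[:3,:3]@np.array(p)+T[:3,3]
    return cv2.projectPoints(q[None],np.zeros(3),np.zeros(3),np.array(im["mtx"]),np.array(im["dist"]))[0][0,0]
Z=dict(press=0,wheel_axis=.178,grip_mid=.214,carrier=.012,push_tab=.038,phone=.016)
def save(im,n): cv2.imwrite(f"pics/{n}.png",im["frame"][:,:,::-1])
E
python3 - <<'E'
from h import *
s=arm.observe(); print({k:np.round(v,3) for k,v in s.items()})
for n in ("scene","top","wrist"):
    im=arm.get_image(n); save(im,n+"0"); print(n,np.round(np.array(im["T"])[:3,3],3))
    for l in list(Z)+["blue_driver","cutter","brush","tape"]:
        for r in arm.place_of(l,im)[:2]:
            c=r["centre"]; print(l,round(r["conf"],2),np.round(np.array(c)*[560,420]),np.round(onz(im,c,Z.get(l,0)),4))
E
```

```text
{'clock': np.float64(0.0), 'joints': array([-1.435,  0.435,  0.025,  1.574, -0.012,  1.134, -0.075]), 'dq': array([0.   , 0.001, 0.001, 0.002, 0.   , 0.001, 0.   ]), 'joint_efforts': array([-0.0000e+00, -6.6785e+01,  9.8500e-01, -3.1446e+01, -6.1000e-02,
        4.3000e-02,  0.0000e+00]), 'position': array([0.148, 0.607, 0.226]), 'ee_rot': array([-3.740e-01, -3.119e+00,  2.000e-03]), 'force': array([-0.801, -0.04 , -0.069]), 'ft_torque': array([-0.062,  0.006,  0.019]), 'gripper_force': np.float64(0.0), 'width': np.float64(0.999)}
scene [ 0.254 -0.74   0.693]
press 0.9 [237. 216.] [ 0.5316 -0.006   0.    ]
wheel_axis 0.97 [230. 158.] [ 0.5304 -0.0066  0.178 ]
grip_mid 0.48 [206. 159.] [ 0.4662 -0.0355  0.214 ]
carrier 0.85 [248. 227.] [ 0.5343 -0.0688  0.012 ]
carrier 0.26 [245. 327.] [ 0.404 -0.319  0.012]
push_tab 0.61 [283. 254.] [ 0.5506 -0.2107  0.038 ]
push_tab 0.44 [211. 157.] [0.5608 0.2259 0.038 ]
phone 0.76 [253. 226.] [ 0.5432 -0.0751  0.016 ]
blue_driver 0.74 [332. 236.] [ 0.7001 -0.1883  0.    ]
cutter 0.89 [241. 324.] [ 0.4031 -0.3038  0.    ]
brush 0.97 [339. 350.] [ 0
[... 188 characters left out ...]
.    ]
wheel_axis 0.76 [189. 216.] [ 0.5302 -0.0095  0.178 ]
wheel_axis 0.52 [284. 213.] [ 0.5358 -0.208   0.178 ]
grip_mid 0.69 [205. 218.] [ 0.5244 -0.0506  0.214 ]
grip_mid 0.52 [188. 240.] [ 0.479  -0.0167  0.214 ]
carrier 0.16 [225. 216.] [ 0.5403 -0.0628  0.012 ]
push_tab 0.69 [283. 215.] [ 0.5408 -0.2077  0.038 ]
push_tab 0.44 [225. 217.] [ 0.5359 -0.0658  0.038 ]
blue_driver 0.61 [277. 153.] [ 0.7028 -0.1929  0.    ]
blue_driver 0.24 [226. 218.] [ 0.5355 -0.0651  0.    ]
cutter 0.6 [323. 273.] [ 0.3986 -0.3077 -0.    ]
brush 0.6 [373. 219.] [ 0.535  -0.4348  0.    ]
brush 0.55 [188. 239.] [0.4838 0.031  0.    ]
tape 0.81 [322. 172.] [ 0.6542 -0.3073  0.    ]
wrist [0.074 0.625 0.385]
```

```bash
python3 - <<'E'
import cv2
a=cv2.imread("pics/scene0.png")[100:300,140:400];b=cv2.imread("pics/top0.png")[130:300,110:400]
cv2.imwrite("pics/a.png",cv2.resize(a,None,fx=3,fy=3,interpolation=2)[:600,:780]);cv2.imwrite("pics/b.png",cv2.resize(b,None,fx=2.7,fy=2.7,interpolation=2))
E
```

```text
(no output)
```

View pics/a.png

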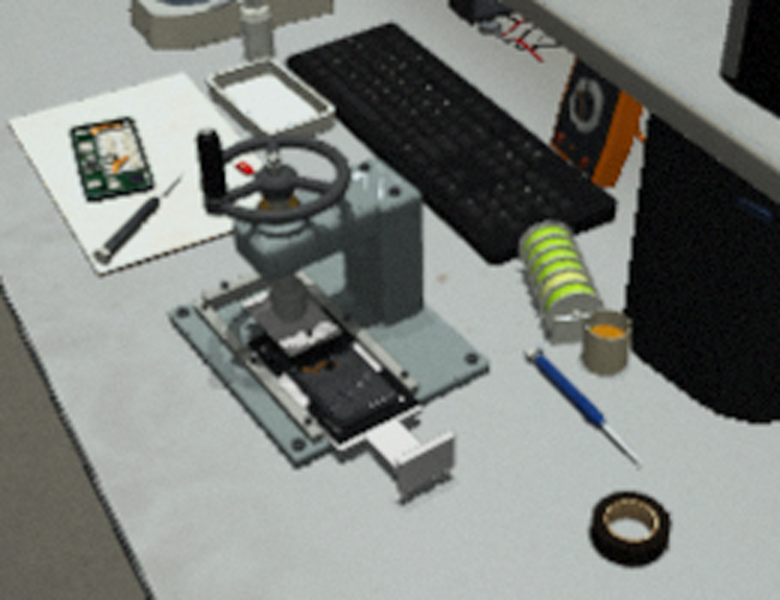

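View pics/b.png

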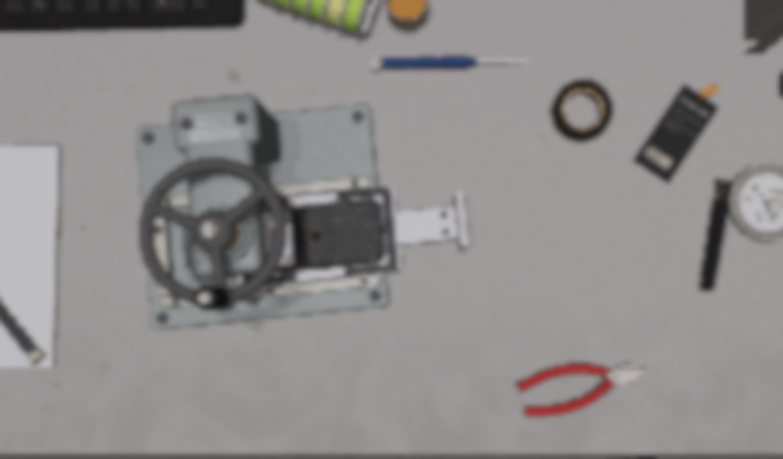

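Scene crop: the crank handle is at about (210,170) on the front side of the wheel, the carrier is out to the right and its tab is at (425,465). Top crop: the handle is at (212,297), the hub at (213,230) and the tab at (463,220). The base screws show that the press has a slight positive yaw.

```bash
cat >> h.py <<'E'
def togo(p,yaw=None):
    "shift in tool axes (cm) to p from the measured pose; and turn about tool z so tool y lies at world yaw"
    s=arm.observe(); M=R.from_rotvec(s["ee_rot"]).as_matrix(); d=M.T@(np.array(p)-s["position"])*100
    y=M[:,1]; print("pos",np.round(s["position"],4),"tooly",np.round(y,3),"toolz",np.round(M[:,2],3),"shift cm",np.round(d,2),"F",np.round(s["force"],1),"t",s["clock"])
    if yaw is not None:
        a=np.arctan2(y[1],y[0])-yaw; a=(a+np.pi/2)%np.pi-np.pi/2; print("turn about tool z",round(a,3),"(down tool: +z turn = cw from above)")
E
python3 - <<'E'
from h import *
im=arm.get_image("top")
P=[onz(im,((110+u/2.7)/560,(130+v/2.7)/420),.012)[:2] for u,v in [(148,137),(358,116),(162,318),(376,296)]]
print(np.round(P,4))
for i,j in [(1,0),(3,2)]: d=P[j]-P[i]; print("yaw",np.arctan2(-d[0],d[1]))
for i,j in [(2,0),(3,1)]: d=P[j]-P[i]; print("yaw",np.arctan2(d[1],d[0]))
togo([.55,-.3,.32],0.08)
E
```

```text
[[ 0.6298  0.0891]
 [ 0.6498 -0.1063]
 [ 0.4619  0.0721]
 [ 0.4823 -0.1243]]
yaw 0.10202124092452439
yaw 0.10304204653947158
yaw 0.10132498472719409
yaw 0.1066067955991637
pos [0.1479 0.6073 0.2268] tooly [0.237 0.972 0.   ] toolz [ 0.  0. -1.] shift cm [-60.54 -78.64  -9.33] F [-0.2  0.4  0.4] t 1.7
turn about tool z 1.252 (down tool: +z turn = cw from above)
```

Request:
carry_out:
  claw: [9, 9, 9]
  delta_pos:
    - [0, 0, -4]
    - [0, 0, -4]
    - [0, 0, -2]
  angular:
    - [0, 0, 0]
    - [0, 0, 0]
    - [0, 0, 0]

```text
clock: 2.0
position: [0.1481, 0.6082, 0.3305]
ee_rot: [0.374, 3.119, 0.007]
force: [0.6, -0.1, 0.2]
width: 0.978
gripper_force: 0.0
```

Request:
carry_out:
  claw: [0, 0, 0, 0, 0, 0, 0, 0, 0, 0, 0, 0, 0, 0, 0, 0, 0, 0, 0, 0]
  delta_pos:
    - [-3, -3.7, 0]
    - [-3, -3.7, 0]
    - [-3, -3.7, 0]
    - [-3, -3.7, 0]
    - [-3, -3.7, 0]
    - [-3, -3.7, 0]
    - [-3, -3.7, 0]
    - [-3, -3.7, 0]
    - [-3, -3.7, 0]
    - [-3, -3.7, 0]
    - [-3, -3.7, 0]
    - [-3, -3.7, 0]
    - [-3, -3.7, 0]
    - [-3, -3.7, 0]
    - [-3, -3.7, 0]
    - [-3, -3.7, 0]
    - [-3, -3.7, 0]
    - [-3, -3.7, 0]
    - [-3, -3.7, 0]
    - [-3, -3.7, 0]
  angular:
    - [0, 0, 0]
    - [0, 0, 0]
    - [0, 0, 0]
    - [0, 0, 0]
    - [0, 0, 0]
    - [0, 0, 0]
    - [0, 0, 0]
    - [0, 0, 0]
    - [0, 0, 0]
    - [0, 0, 0]
    - [0, 0, 0]
    - [0, 0, 0]
    - [0, 0, 0]
    - [0, 0, 0]
    - [0, 0, 0]
    - [0, 0, 0]
    - [0, 0, 0]
    - [0, 0, 0]
    - [0, 0, 0]
    - [0, 0, 0]

```text
clock: 4.0
position: [0.5566, -0.2552, 0.3266]
ee_rot: [0.372, 3.119, 0.0]
force: [0.2, 0.7, 1.3]
width: 0.004
gripper_force: 0.0
```

Request:
carry_out:
  claw: [0, 0, 0, 0, 0, 0, 0, 0, 0, 0]
  delta_pos:
    - [0, 0, 0]
    - [0, 0, 0]
    - [0, 0, 0]
    - [0, 0, 0]
    - [0, 0, 0]
    - [0, 0, 0]
    - [0, 0, 0]
    - [0, 0, 0]
    - [0, 0, 0]
    - [0, 0, 0]
  angular:
    - [0, 0, 0.14]
    - [0, 0, 0.14]
    - [0, 0, 0.14]
    - [0, 0, 0.14]
    - [0, 0, 0.14]
    - [0, 0, 0.14]
    - [0, 0, 0.14]
    - [0, 0, 0.14]
    - [0, 0, 0.11]
    - [0, 0, 0]

```text
clock: 5.0
position: [0.5559, -0.2534, 0.3265]
ee_rot: [-2.107, -2.33, 0.001]
force: [0.1, 0.5, -0.4]
width: 0.003
gripper_force: 0.0
```

```bash
python3 - <<'E'
from h import *
togo([.556,-.257,.03],0.103); print(np.round(arm.observe()["joints"],2))
im=arm.get_image("scene"); save(im,"s1")
for l in ("grip_mid","push_tab","wheel_axis"):
  for n in ("scene","top","wrist"):
    im=arm.get_image(n)
    for r in arm.place_of(l,im)[:2]: print(l,n,round(r["conf"],2),np.round(onz(im,r["centre"],Z[l]),4))
E
```

```text
pos [ 0.5559 -0.2534  0.3265] tooly [ 0.995  0.101 -0.   ] toolz [-0. -0. -1.] shift cm [-3.600e-01 -1.000e-02  2.965e+01] F [ 0.1  0.5 -0.4] t 5.0
turn about tool z -0.002 (down tool: +z turn = cw from above)
[-0.35  0.52  1.13  1.51 -0.47  1.41  0.9 ]
grip_mid scene 0.64 [ 0.4736 -0.0335  0.214 ]
push_tab scene 0.97 [ 0.554  -0.2103  0.038 ]
push_tab wrist 0.81 [ 0.5486 -0.2051  0.038 ]
wheel_axis scene 0.79 [ 0.5359 -0.0122  0.178 ]
wheel_axis top 0.62 [ 0.5329 -0.0088  0.178 ]
```

Request:
carry_out:
  claw: [0, 0, 0, 0, 0, 0, 0, 0, 0]
  delta_pos:
    - [0, 0, 4]
    - [0, 0, 4]
    - [0, 0, 4]
    - [0, 0, 4]
    - [0, 0, 4]
    - [0, 0, 4]
    - [0, 0, 3.5]
    - [0, 0, 2]
    - [0, 0, 0]
  angular:
    - [0, 0, 0]
    - [0, 0, 0]
    - [0, 0, 0]
    - [0, 0, 0]
    - [0, 0, 0]
    - [0, 0, 0]
    - [0, 0, 0]
    - [0, 0, 0]
    - [0, 0, 0]

```text
clock: 6.85
position: [0.5541, -0.2527, 0.029]
ee_rot: [-2.102, -2.328, 0.003]
force: [-0.3, 0.5, 0.0]
width: 0.004
gripper_force: 0.0
```

Request:
carry_out:
  claw: [0, 0, 0, 0, 0, 0, 0, 0, 0, 0, 0, 0, 0]
  delta_pos:
    - [0.5, 0, 0]
    - [0.5, 0, 0]
    - [0.5, 0, 0]
    - [0.5, 0, 0]
    - [0.5, 0, 0]
    - [0.3, 0, 0]
    - [0.3, 0, 0]
    - [0.3, 0, 0]
    - [0.3, 0, 0]
    - [0.3, 0, 0]
    - [0.3, 0, 0]
    - [0.3, 0, 0]
    - [0.3, 0, 0]
  angular:
    - [0, 0, 0]
    - [0, 0, 0]
    - [0, 0, 0]
    - [0, 0, 0]
    - [0, 0, 0]
    - [0, 0, 0]
    - [0, 0, 0]
    - [0, 0, 0]
    - [0, 0, 0]
    - [0, 0, 0]
    - [0, 0, 0]
    - [0, 0, 0]
    - [0, 0, 0]

```text
clock: 8.15
position: [0.5507, -0.205, 0.0317]
ee_rot: [2.106, 2.331, -0.0]
force: [0.9, -3.1, -0.9]
width: 0.007
gripper_force: 1.2
```

```bash
python3 - <<'E'
from h import *
togo([.5453,-.1538,.03],0.103); print(np.round(arm.observe()["joints"],2))
for n in ("scene","top"):
    im=arm.get_image(n)
    for r in arm.place_of("push_tab",im)[:2]: print(n,round(r["conf"],2),np.round(onz(im,r["centre"],.038),4))
E
```

```text
pos [ 0.5507 -0.205   0.0317] tooly [0.995 0.101 0.   ] toolz [ 0. -0. -1.] shift cm [ 5.15 -0.02  0.17] F [ 0.9 -3.1 -0.9] t 8.15
turn about tool z -0.001 (down tool: +z turn = cw from above)
[-0.3   0.77  0.88  1.9  -0.78  0.86  1.1 ]
scene 0.69 [ 0.5493 -0.194   0.038 ]
```

Request:
carry_out:
  claw: [0, 0, 0, 0, 0, 0, 0, 0, 0, 0, 0, 0, 0, 0]
  delta_pos:
    - [0.3, 0, 0]
    - [0.3, 0, 0]
    - [0.3, 0, 0]
    - [0.3, 0, 0]
    - [0.3, 0, 0]
    - [0.3, 0, 0]
    - [0.3, 0, 0]
    - [0.3, 0, 0]
    - [0.3, 0, 0]
    - [0.3, 0, 0]
    - [0.3, 0, 0]
    - [0.3, 0, 0]
    - [0.3, 0, 0]
    - [0.3, 0, 0]
  angular:
    - [0, 0, 0]
    - [0, 0, 0]
    - [0, 0, 0]
    - [0, 0, 0]
    - [0, 0, 0]
    - [0, 0, 0]
    - [0, 0, 0]
    - [0, 0, 0]
    - [0, 0, 0]
    - [0, 0, 0]
    - [0, 0, 0]
    - [0, 0, 0]
    - [0, 0, 0]
    - [0, 0, 0]

```text
clock: 9.75
position: [0.5465, -0.163, 0.0318]
ee_rot: [2.105, 2.331, 0.0]
force: [0.1, -4.7, 0.7]
width: 0.006
gripper_force: 2.0
```

Request:
carry_out:
  claw: [0, 0, 0, 0]
  delta_pos:
    - [0.15, 0, 0]
    - [0.15, 0, 0]
    - [0.15, 0, 0]
    - [0.15, 0, 0]
  angular:
    - [0, 0, 0]
    - [0, 0, 0]
    - [0, 0, 0]
    - [0, 0, 0]

```text
clock: 10.15
position: [0.5459, -0.1573, 0.0318]
ee_rot: [2.106, 2.331, 0.0]
force: [1.0, -4.5, 0.7]
width: 0.006
gripper_force: 2.2
```

Request:
carry_out:
  claw: [0, 0, 0, 0]
  delta_pos:
    - [0.1, 0, 0]
    - [0.1, 0, 0]
    - [0.1, 0, 0]
    - [0.1, 0, 0]
  angular:
    - [0, 0, 0]
    - [0, 0, 0]
    - [0, 0, 0]
    - [0, 0, 0]

```text
clock: 10.55
position: [0.5459, -0.1564, 0.0323]
ee_rot: [2.104, 2.326, -0.004]
force: [1.0, -14.0, 0.3]
width: 0.007
gripper_force: 7.4
```

Request:
carry_out:
  claw: [0, 0]
  delta_pos:
    - [0.1, 0, 0]
    - [0.1, 0, 0]
  angular:
    - [0, 0, 0]
    - [0, 0, 0]

```text
clock: 10.75
position: [0.546, -0.1563, 0.0327]
ee_rot: [2.104, 2.323, -0.006]
force: [2.2, -19.4, 0.2]
width: 0.008
gripper_force: 9.8
```

Request:
carry_out:
  claw: [0, 0]
  delta_pos:
    - [0.1, 0, 0]
    - [0.1, 0, 0]
  angular:
    - [0, 0, 0]
    - [0, 0, 0]

```text
clock: 10.95
position: [0.546, -0.1562, 0.0332]
ee_rot: [2.104, 2.32, -0.008]
force: [2.7, -24.3, 1.5]
width: 0.0
gripper_force: 12.3
```

Request:
carry_out:
  claw: [0, 0, 0, 0, 0, 0, 0, 0, 0, 0, 0, 0]
  delta_pos:
    - [-0.5, 0, 0]
    - [-1, 0, 0]
    - [-2, 0, 0]
    - [-2, 0, 0]
    - [0, 0, -4]
    - [0, 0, -4]
    - [0, 0, -4]
    - [0, 0, -4]
    - [0, 0, -4]
    - [0, 0, -4]
    - [0, 0, -4]
    - [0, 0, -3]
  angular:
    - [0, 0, 0]
    - [0, 0, 0]
    - [0, 0, 0]
    - [0, 0, 0]
    - [0, 0, 0]
    - [0, 0, 0]
    - [0, 0, 0]
    - [0, 0, 0]
    - [0, 0, 0]
    - [0, 0, 0]
    - [0, 0, 0]
    - [0, 0, 0]

```text
clock: 12.15
position: [0.5505, -0.2032, 0.3438]
ee_rot: [-2.104, -2.332, -0.002]
force: [0.5, 0.2, -0.4]
width: 0.0
gripper_force: 0.0
```

```bash
python3 - <<'E'
from h import *
togo([.479,-.017,.33],0.103-np.pi/2); print(np.round(arm.observe()["joints"],2))
for n in ("scene","top","wrist"):
  im=arm.get_image(n); save(im,n+"2")
  for l in ("grip_mid","push_tab","wheel_axis"):
    for r in arm.place_of(l,im)[:2]: print(l,n,round(r["conf"],2),np.round(np.array(r["centre"])*[560,420]),np.round(onz(im,r["centre"],Z[l]),4))
a=cv2.imread("pics/scene2.png")[100:300,140:400];b=cv2.imread("pics/top2.png")[130:300,110:400]
a=cv2.resize(a,(400,300),interpolation=2);b=cv2.resize(b,(400,240),interpolation=2);c=cv2.resize(cv2.imread("pics/wrist2.png"),(400,300))
o=np.zeros((560,800,3),np.uint8);o[:300,:400]=a;o[:300,400:]=c;o[310:550,:400]=b;cv2.imwrite("pics/c2.png",o)
E
```

```text
pos [ 0.5505 -0.2032  0.3438] tooly [0.995 0.103 0.001] toolz [ 0.     0.002 -1.   ] shift cm [19.26 -5.2   1.41] F [ 0.5  0.2 -0.4] t 12.15
turn about tool z -1.571 (down tool: +z turn = cw from above)
[-0.49  0.47  1.18  1.54 -0.44  1.43  0.82]
grip_mid scene 0.69 [209. 157.] [ 0.4745 -0.0314  0.214 ]
push_tab scene 0.72 [267. 240.] [ 0.5413 -0.155   0.038 ]
wheel_axis scene 0.7 [236. 214.] [ 0.4619 -0.1885  0.178 ]
wheel_axis scene 0.62 [228. 158.] [ 0.5276 -0.0036  0.178 ]
grip_mid wrist 0.56 [281.  15.] [ 0.5358 -0.0616  0.214 ]
push_tab wrist 0.65 [280. 125.] [ 0.5438 -0.1444  0.038 ]
wheel_axis wrist 0.16 [275. 123.] [ 0.5388 -0.1386  0.178 ]
```

View pics/c2.png

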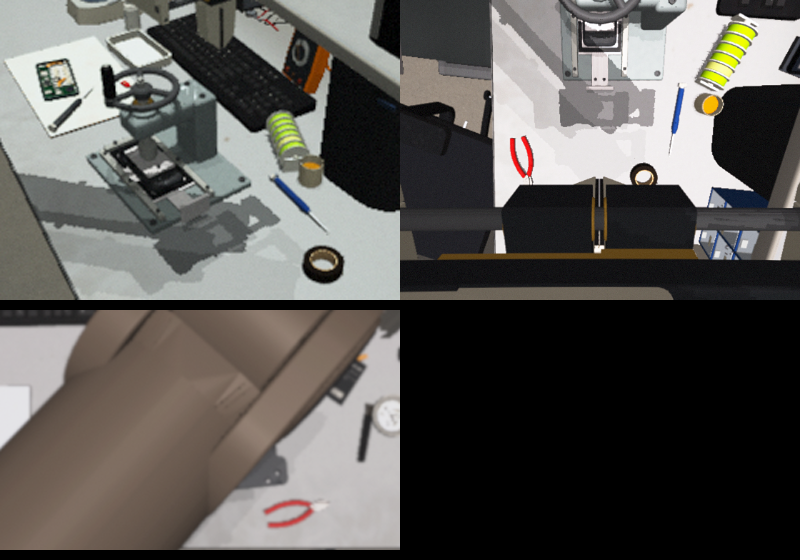

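The wrist panel (top right) shows the carrier home, with the tab just clear of the base at (600,90). The scene panel shows the handle at (108,85), unmoved. Next I turn the tool and look from above the handle.

Request:
carry_out:
  claw: [4, 4, 4, 4, 4, 4, 4, 4, 4, 4, 4, 4, 4, 4, 4, 4, 4]
  delta_pos:
    - [4.5, 0, -0.5]
    - [4.5, 0, -0.5]
    - [4.5, 0, -0.5]
    - [4.5, 0, 0]
    - [0, 0, 0]
    - [0, 0, 0]
    - [0, 0, 0]
    - [0, 0, 0]
    - [0, 0, 0]
    - [0, 0, 0]
    - [0, 0, 0]
    - [0, 0, 0]
    - [0, 0, 0]
    - [0, 0, 0]
    - [0, 0, 0]
    - [0, 0, 0]
    - [0, 0, 0]
  angular:
    - [0, 0, 0]
    - [0, 0, 0]
    - [0, 0, 0]
    - [0, 0, 0]
    - [0, 0, -0.14]
    - [0, 0, -0.14]
    - [0, 0, -0.14]
    - [0, 0, -0.14]
    - [0, 0, -0.14]
    - [0, 0, -0.14]
    - [0, 0, -0.14]
    - [0, 0, -0.14]
    - [0, 0, -0.14]
    - [0, 0, -0.14]
    - [0, 0, -0.14]
    - [0, 0, -0.03]
    - [0, 0, 0]

```text
clock: 14.45
position: [0.5323, -0.025, 0.3567]
ee_rot: [0.155, -3.138, -0.0]
force: [-0.7, -0.4, -0.3]
width: 0.436
gripper_force: 0.0
```

```bash
python3 - <<'E'
from h import *
togo([.479,-.017,.33],0.103-np.pi/2); print(np.round(arm.observe()["joints"],2))
R_=[]
for n in ("wrist","scene","wrist"):
  im=arm.get_image(n); save(im,n+"3")
  if n=="wrist": print(np.round(np.array(im["T"]),3))
  for l in ("grip_mid","wheel_axis"):
    for r in arm.place_of(l,im)[:2]: print(l,n,round(r["conf"],2),np.round(np.array(r["centre"])*[560,420]),np.round(onz(im,r["centre"],Z[l]),4))
im=arm.get_image("wrist"); f=im["frame"][:,:,::-1].copy()
ax=np.array([.5305,-.008,.178])
for a in np.linspace(0,2*np.pi,24,endpoint=False): 
    u=proj(im,ax+.052*np.array([np.cos(a),np.sin(a),0])); cv2.circle(f,tuple(int(x) for x in np.round(u)),1,(0,0,255),-1)
cv2.circle(f,tuple(int(x) for x in np.round(proj(im,ax))),2,(0,255,0),-1)
cv2.imwrite("pics/w3.png",cv2.resize(f,(800,600)))
E
```

```text
pos [ 0.5323 -0.025   0.3567] tooly [-0.098  0.995  0.   ] toolz [-0.  0. -1.] shift cm [5.22 1.32 2.67] F [-0.7 -0.4 -0.3] t 14.45
turn about tool z -0.005 (down tool: +z turn = cw from above)
[-0.72  0.23  0.85  1.63 -0.18  1.36  1.83]
[[-0.098  0.957  0.275  0.457]
 [ 0.995  0.094  0.027 -0.033]
 [ 0.     0.276 -0.961  0.515]
 [ 0.     0.     0.     1.   ]]
grip_mid wrist 0.73 [291. 138.] [ 0.4771 -0.0202  0.214 ]
wheel_axis wrist 0.64 [294. 190.] [ 0.5295 -0.0102  0.178 ]
grip_mid scene 0.71 [212. 154.] [ 0.4832 -0.0245  0.214 ]
wheel_axis scene 0.89 [230. 159.] [ 0.5289 -0.0087  0.178 ]
[[-0.099  0.956  0.275  0.457]
 [ 0.995  0.096  0.027 -0.032]
 [-0.     0.276 -0.961  0.515]
 [ 0.     0.     0.     1.   ]]
grip_mid wrist 0.81 [293. 138.] [ 0.4766 -0.0184  0.214 ]
wheel_axis wrist 0.55 [295. 192.] [ 0.5319 -0.0085  0.178 ]
```

View pics/w3.png

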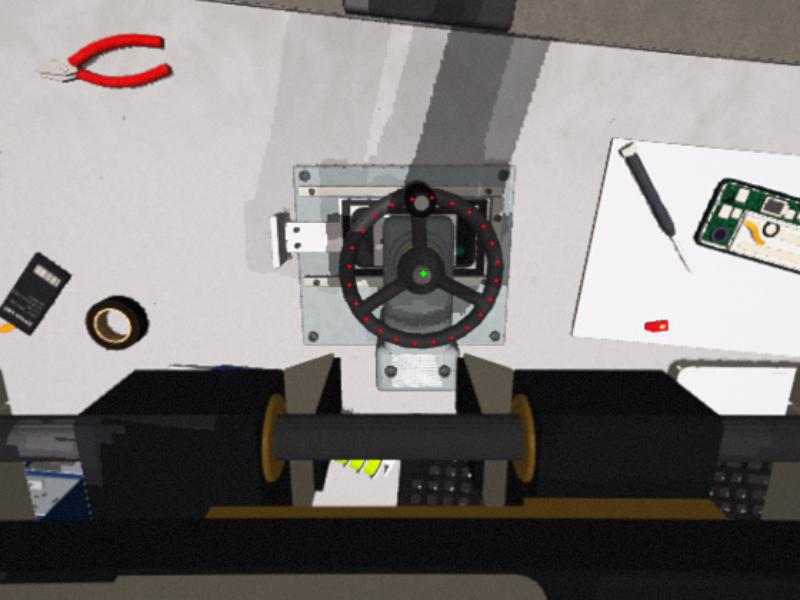

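The overlay agrees with the picture: the hub is at (421,274), the rim lies on the red dots and the handle is at (421,201). That puts the axis at about (0.530,-0.009) and the handle at (0.479,-0.019). Grasping it.

Request:
carry_out:
  claw: [4, 4, 4, 4, 4, 4, 4, 4]
  delta_pos:
    - [2.6, 0.6, 0]
    - [2.6, 0.5, 0]
    - [0, 0, 0]
    - [0, 0, 4]
    - [0, 0, 4]
    - [0, 0, 4]
    - [0, 0, 2]
    - [0, 0, 0]
  angular:
    - [0, 0, 0]
    - [0, 0, 0]
    - [0, 0, 0]
    - [0, 0, 0]
    - [0, 0, 0]
    - [0, 0, 0]
    - [0, 0, 0]
    - [0, 0, 0]

```text
clock: 15.75
position: [0.4781, -0.0192, 0.2145]
ee_rot: [0.158, -3.133, 0.002]
force: [0.2, 0.4, 0.1]
width: 0.438
gripper_force: 0.0
```

```bash
python3 - <<'E'
from h import *
togo([.479,-.0188,.203],0.103-np.pi/2); print(np.round(arm.observe()["joints"],2))
im=arm.get_image("wrist"); save(im,"w4")
a=cv2.imread("pics/w4.png")
for z in (.238,.203):
  c=proj(im,[.479,-.0188,z]); cv2.circle(a,tuple(int(x) for x in np.round(c)),2,(0,0,255),-1)
cv2.imwrite("pics/w4.png",cv2.resize(a[60:300,120:440],(800,600)))
E
```

```text
pos [ 0.4781 -0.0192  0.2145] tooly [-0.101  0.995 -0.001] toolz [-0.004 -0.001 -1.   ] shift cm [-0.09  0.04  1.14] F [0.2 0.4 0.1] t 15.75
turn about tool z -0.002 (down tool: +z turn = cw from above)
[-0.74  0.25  0.82  1.98 -0.22  1.01  1.86]
```

View pics/w4.png

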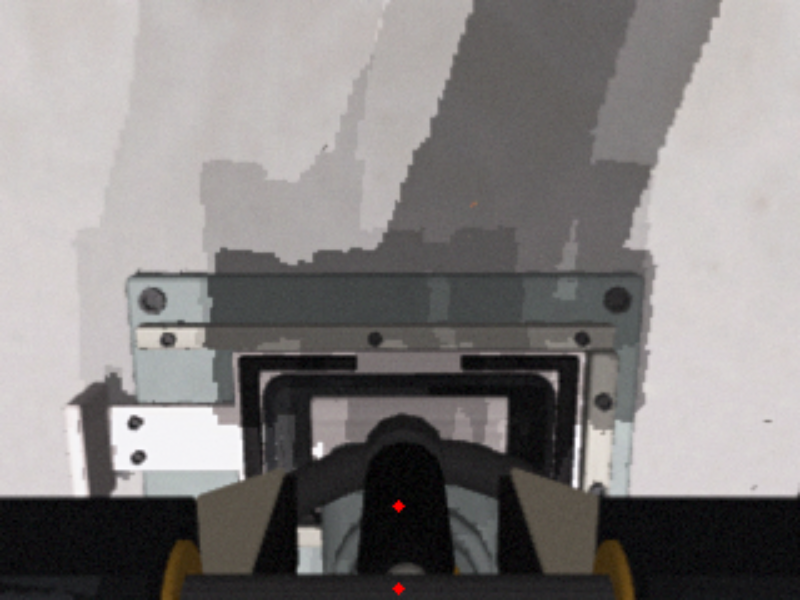

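The handle is centred between the fingers at (400,500). The carrier plate is seated at the far end. Lowering 1 cm and closing.

Request:
carry_out:
  claw: [4, 4, 1, 1, 1, 1, 1, 1]
  delta_pos:
    - [0, 0, 0.6]
    - [-0.1, 0, 0.5]
    - [0, 0, 0]
    - [0, 0, 0]
    - [0, 0, 0]
    - [0, 0, 0]
    - [0, 0, 0]
    - [0, 0, 0]
  angular:
    - [0, 0, 0]
    - [0, 0, 0]
    - [0, 0, 0]
    - [0, 0, 0]
    - [0, 0, 0]
    - [0, 0, 0]
    - [0, 0, 0]
    - [0, 0, 0]
  force: 30

```text
clock: 16.6
position: [0.4807, -0.0191, 0.206]
ee_rot: [-0.159, 3.137, 0.0]
force: [-0.5, 0.2, 3.2]
width: 0.186
gripper_force: 30.0
```

```bash
cat >> h.py <<'E'
AX=np.array([.530,-.0092])
def ang():
    s=arm.observe(); d=s["position"][:2]-AX; phi=np.arctan2(d[1],d[0]); t=np.array([np.sin(phi),-np.cos(phi)]); rr=d/np.linalg.norm(d)
    psi=(np.pi+.1-phi+np.pi)%(2*np.pi)-np.pi
    print("psi",round(psi,3),"step#",round((psi+.1)/(np.pi/30),2),"r",round(np.linalg.norm(d),4),"Ft",round(-s["force"][:2]@t,1),"Fr",round(s["force"][:2]@rr,1),"Fz",round(s["force"][2],1),"z",round(s["position"][2],4),"t",s["clock"], "w",s["width"])
E
python3 - <<'E'
from h import *
k=np.arange(61)*np.pi/30-.1; p=5.2*np.c_[np.cos(k),np.sin(k)]; d=np.round(np.diff(p,axis=0),2)
for i in range(0,60,10): print(i,[[float(a),float(b),0] for a,b in d[i:i+10]])
ang()
E
```

```text
0 [[0.03, 0.54, 0], [-0.03, 0.54, 0], [-0.09, 0.54, 0], [-0.14, 0.53, 0], [-0.2, 0.51, 0], [-0.25, 0.48, 0], [-0.3, 0.46, 0], [-0.34, 0.42, 0], [-0.39, 0.38, 0], [-0.42, 0.34, 0]]
10 [[-0.46, 0.29, 0], [-0.49, 0.24, 0], [-0.51, 0.19, 0], [-0.53, 0.14, 0], [-0.54, 0.08, 0], [-0.54, 0.03, 0], [-0.54, -0.03, 0], [-0.54, -0.09, 0], [-0.53, -0.14, 0], [-0.51, -0.2, 0]]
20 [[-0.48, -0.25, 0], [-0.46, -0.3, 0], [-0.42, -0.34, 0], [-0.38, -0.39, 0], [-0.34, -0.42, 0], [-0.29, -0.46, 0], [-0.24, -0.49, 0], [-0.19, -0.51, 0], [-0.14, -0.53, 0], [-0.08, -0.54, 0]]
30 [[-0.03, -0.54, 0], [0.03, -0.54, 0], [0.09, -0.54, 0], [0.14, -0.53, 0], [0.2, -0.51, 0], [0.25, -0.48, 0], [0.3, -0.46, 0], [0.34, -0.42, 0], [0.39, -0.38, 0], [0.42, -0.34, 0]]
40 [[0.46, -0.29, 0], [0.49, -0.24, 0], [0.51, -0.19, 0], [0.53, -0.14, 0], [0.54, -0.08, 0], [0.54, -0.03, 0], [0.54, 0.03, 0], [0.54, 0.09, 0], [0.53, 0.14, 0], [0.51, 0.2, 0]]
50 [[0.48, 0.25, 0], [0.46, 0.3, 0], [0.42, 0.34, 0], [0.38, 0.39, 0], [0.34, 0.42, 0], [0.29, 0.46, 0], [0.24, 0.49, 0], [0.19, 0.51, 0], [0.14, 0.53, 0], [0.08, 0.54, 0]]
psi -0.097 step# 0.03 r 0.0503 Ft -0.3 Fr 0.4 Fz 3.2 z 0.206 t 16.6 w 0.18621396767078452
```

Idle phase, first 10 steps (1.05 rad, below the 1.2 rad minimum).

Request:
carry_out:
  claw: [1, 1, 1, 1, 1, 1, 1, 1, 1, 1, 1]
  delta_pos:
    - [0.03, 0.54, 0]
    - [-0.03, 0.54, 0]
    - [-0.09, 0.54, 0]
    - [-0.14, 0.53, 0]
    - [-0.2, 0.51, 0]
    - [-0.25, 0.48, 0]
    - [-0.3, 0.46, 0]
    - [-0.34, 0.42, 0]
    - [-0.39, 0.38, 0]
    - [-0.42, 0.34, 0]
    - [0, 0, 0]
  angular:
    - [0, 0, 0]
    - [0, 0, 0]
    - [0, 0, 0]
    - [0, 0, 0]
    - [0, 0, 0]
    - [0, 0, 0]
    - [0, 0, 0]
    - [0, 0, 0]
    - [0, 0, 0]
    - [0, 0, 0]
    - [0, 0, 0]

```text
clock: 17.7
position: [0.4979, 0.0307, 0.2059]
ee_rot: [-0.16, 3.137, -0.001]
force: [1.5, -1.6, 6.2]
width: 0.186
gripper_force: 30.0
```

```bash
python3 -c "
from h import *
ang(); togo([.5,0,.2])"
```

```text
psi 0.993 step# 10.43 r 0.0512 Ft -0.1 Fr -2.2 Fz 6.2 z 0.2059 t 17.7 w 0.1862186618436262
pos [0.4979 0.0307 0.2059] tooly [-0.101  0.995 -0.001] toolz [ 0.001 -0.001 -1.   ] shift cm [ 0.1  -3.07  0.59] F [ 1.5 -1.6  6.2] t 17.7
```

Request:
carry_out:
  claw: [1]
  delta_pos:
    - [-0.46, 0.29, 0]
  angular:
    - [0, 0, 0]

```text
clock: 17.8
position: [0.5012, 0.0333, 0.2059]
ee_rot: [0.158, -3.138, 0.0]
force: [0.7, -2.3, 5.8]
width: 0.186
gripper_force: 30.0
```

Request:
carry_out:
  claw: [1]
  delta_pos:
    - [-0.49, 0.24, 0]
  angular:
    - [0, 0, 0]

```text
clock: 17.9
position: [0.5062, 0.0364, 0.2059]
ee_rot: [-0.158, 3.137, -0.0]
force: [1.8, -2.5, 5.9]
width: 0.186
gripper_force: 30.0
```

Request:
carry_out:
  claw: [1]
  delta_pos:
    - [-0.51, 0.19, 0]
  angular:
    - [0, 0, 0]

```text
clock: 18.0
position: [0.5111, 0.0389, 0.2059]
ee_rot: [-0.158, 3.137, -0.0]
force: [1.2, -1.6, 6.2]
width: 0.185
gripper_force: 30.0
```

Request:
carry_out:
  claw: [1]
  delta_pos:
    - [-0.53, 0.14, 0]
  angular:
    - [0, 0, 0]

```text
clock: 18.1
position: [0.5162, 0.0408, 0.2059]
ee_rot: [-0.158, 3.137, -0.001]
force: [0.8, -1.7, 7.1]
width: 0.186
gripper_force: 30.0
```

Request:
carry_out:
  claw: [1]
  delta_pos:
    - [-0.54, 0.08, 0]
  angular:
    - [0, 0, 0]

```text
clock: 18.2
position: [0.5215, 0.0421, 0.2059]
ee_rot: [-0.158, 3.137, -0.001]
force: [0.6, -2.8, 6.9]
width: 0.188
gripper_force: 30.0
```

Request:
carry_out:
  claw: [1]
  delta_pos:
    - [-0.54, 0.03, 0]
  angular:
    - [0, 0, 0]

```text
clock: 18.3
position: [0.5268, 0.0429, 0.2059]
ee_rot: [-0.158, 3.138, -0.001]
force: [-0.4, -2.8, 7.2]
width: 0.189
gripper_force: 30.0
```

```bash
python3 -c "
from h import *
ang()"
```

```text
psi 1.61 step# 16.32 r 0.0522 Ft 0.5 Fr -2.8 Fz 7.2 z 0.2059 t 18.3 w 0.18868580107982563
```

Request:
carry_out:
  claw: [1]
  delta_pos:
    - [-0.54, -0.03, 0]
  angular:
    - [0, 0, 0]

```text
clock: 18.4
position: [0.5322, 0.0431, 0.2059]
ee_rot: [0.158, -3.138, 0.0]
force: [-0.2, -1.9, 7.6]
width: 0.189
gripper_force: 30.0
```

Request:
carry_out:
  claw: [1]
  delta_pos:
    - [-0.54, -0.09, 0]
  angular:
    - [0, 0, 0]

```text
clock: 18.5
position: [0.5376, 0.0428, 0.2059]
ee_rot: [0.159, -3.137, 0.0]
force: [-0.7, -1.6, 6.7]
width: 0.187
gripper_force: 30.0
```

Request:
carry_out:
  claw: [1]
  delta_pos:
    - [-0.53, -0.14, 0]
  angular:
    - [0, 0, 0]

```text
clock: 18.6
position: [0.543, 0.0419, 0.2059]
ee_rot: [0.158, -3.137, 0.0]
force: [-0.3, -1.8, 7.7]
width: 0.184
gripper_force: 30.0
```

Request:
carry_out:
  claw: [1]
  delta_pos:
    - [-0.51, -0.2, 0]
  angular:
    - [0, 0, 0]

```text
clock: 18.7
position: [0.5471, 0.0409, 0.2056]
ee_rot: [0.159, -3.135, -0.001]
force: [-9.7, 2.5, 16.8]
width: 0.187
gripper_force: 30.0
```

Request:
carry_out:
  claw: [1]
  delta_pos:
    - [-0.48, -0.25, 0]
  angular:
    - [0, 0, 0]

```text
clock: 18.8
position: [0.5513, 0.0394, 0.2056]
ee_rot: [0.159, -3.133, -0.003]
force: [-9.9, 2.3, 15.2]
width: 0.189
gripper_force: 30.0
```

Request:
carry_out:
  claw: [1]
  delta_pos:
    - [-0.46, -0.3, 0]
  angular:
    - [0, 0, 0]

```text
clock: 18.9
position: [0.556, 0.0372, 0.2055]
ee_rot: [0.16, -3.133, -0.003]
force: [-9.0, 2.6, 13.9]
width: 0.185
gripper_force: 30.0
```

```bash
python3 -c "
from h import *
ang()"
```

```text
psi 2.182 step# 21.79 r 0.0532 Ft 9.2 Fr -2.1 Fz 13.9 z 0.2055 t 18.9 w 0.18478554233635755
```

The wheel took hold between (0.543,0.0419) and (0.5471,0.0409), at about (0.545,0.0414). From here I drive on, checking the measured angle.

Request:
carry_out:
  claw: [1, 1, 1, 1, 1, 1, 1, 1, 1, 1, 1, 1, 1, 1, 1, 1, 1, 1]
  delta_pos:
    - [-0.42, -0.34, 0]
    - [-0.38, -0.39, 0]
    - [-0.34, -0.42, 0]
    - [-0.29, -0.46, 0]
    - [-0.24, -0.49, 0]
    - [-0.19, -0.51, 0]
    - [-0.14, -0.53, 0]
    - [-0.08, -0.54, 0]
    - [-0.03, -0.54, 0]
    - [0.03, -0.54, 0]
    - [0.09, -0.54, 0]
    - [0.14, -0.53, 0]
    - [0.2, -0.51, 0]
    - [0.25, -0.48, 0]
    - [0.3, -0.46, 0]
    - [0.34, -0.42, 0]
    - [0.39, -0.38, 0]
    - [0.42, -0.34, 0]
  angular:
    - [0, 0, 0]
    - [0, 0, 0]
    - [0, 0, 0]
    - [0, 0, 0]
    - [0, 0, 0]
    - [0, 0, 0]
    - [0, 0, 0]
    - [0, 0, 0]
    - [0, 0, 0]
    - [0, 0, 0]
    - [0, 0, 0]
    - [0, 0, 0]
    - [0, 0, 0]
    - [0, 0, 0]
    - [0, 0, 0]
    - [0, 0, 0]
    - [0, 0, 0]
    - [0, 0, 0]

```text
clock: 20.7
position: [0.5677, -0.0457, 0.2049]
ee_rot: [-0.162, 3.135, 0.001]
force: [10.9, 2.3, -12.0]
width: 0.184
gripper_force: 30.0
```

```bash
sed -i 's/^AX=.*/AX=np.array([.5317,-.0090])/' h.py; python3 -c "
from h import *
ang(); print(arm.observe()['position'],arm.observe()['joints'].round(2) if hasattr(arm.observe()['joints'],'round') else arm.observe()['joints'])"
```

```text
psi -2.247 step# -20.5 r 0.0514 Ft 9.4 Fr 6.0 Fz -12.0 z 0.2049 t 20.7 w 0.18432750703010806
[ 0.56772315 -0.04568323  0.20486872] [-0.55  0.43  0.76  1.79 -0.34  1.06  2.01]
```

Request:
carry_out:
  claw: [1, 1, 1, 1, 1, 1, 1, 1, 1, 1, 1, 1, 1, 1, 1, 1, 1, 1, 1, 1]
  delta_pos:
    - [0.46, -0.29, 0.01]
    - [0.49, -0.24, 0.01]
    - [0.51, -0.19, 0.01]
    - [0.53, -0.14, 0.01]
    - [0.54, -0.08, 0.01]
    - [0.54, -0.03, 0.01]
    - [0.54, 0.03, 0.01]
    - [0.54, 0.09, 0.01]
    - [0.53, 0.14, 0.01]
    - [0.51, 0.2, 0.01]
    - [0.48, 0.25, 0.01]
    - [0.46, 0.3, 0.01]
    - [0.42, 0.34, 0.01]
    - [0.38, 0.39, 0.01]
    - [0.34, 0.42, 0.01]
    - [0.29, 0.46, 0.01]
    - [0.24, 0.49, 0.01]
    - [0.19, 0.51, 0.01]
    - [0.14, 0.53, 0.01]
    - [0.08, 0.54, 0.01]
  angular:
    - [0, 0, 0]
    - [0, 0, 0]
    - [0, 0, 0]
    - [0, 0, 0]
    - [0, 0, 0]
    - [0, 0, 0]
    - [0, 0, 0]
    - [0, 0, 0]
    - [0, 0, 0]
    - [0, 0, 0]
    - [0, 0, 0]
    - [0, 0, 0]
    - [0, 0, 0]
    - [0, 0, 0]
    - [0, 0, 0]
    - [0, 0, 0]
    - [0, 0, 0]
    - [0, 0, 0]
    - [0, 0, 0]
    - [0, 0, 0]

```text
clock: 22.7
position: [0.4807, -0.0207, 0.2029]
ee_rot: [-0.156, 3.137, -0.005]
force: [6.6, -8.8, -10.0]
width: 0.188
gripper_force: 30.0
```

```bash
python3 -c "
from h import *
ang(); print(arm.observe()['position'])"
```

```text
psi -0.125 step# -0.24 r 0.0523 Ft 10.0 Fr -4.5 Fz -10.0 z 0.2029 t 22.7 w 0.1877435421888709
[ 0.48072169 -0.02066456  0.20294788]
```

Request:
carry_out:
  claw: [1, 1, 1, 1, 1, 1, 1, 1, 1, 1, 1, 1, 1, 1, 1, 1, 1, 1, 1, 1]
  delta_pos:
    - [0.03, 0.54, 0.01]
    - [-0.03, 0.54, 0.01]
    - [-0.09, 0.54, 0.01]
    - [-0.14, 0.53, 0.01]
    - [-0.2, 0.51, 0.01]
    - [-0.25, 0.48, 0.01]
    - [-0.3, 0.46, 0.01]
    - [-0.34, 0.42, 0.01]
    - [-0.39, 0.38, 0.01]
    - [-0.42, 0.34, 0.01]
    - [-0.46, 0.29, 0.01]
    - [-0.49, 0.24, 0.01]
    - [-0.51, 0.19, 0.01]
    - [-0.53, 0.14, 0.01]
    - [-0.54, 0.08, 0.01]
    - [-0.54, 0.03, 0.01]
    - [-0.54, -0.03, 0.01]
    - [-0.54, -0.09, 0.01]
    - [-0.53, -0.14, 0.01]
    - [-0.51, -0.2, 0.01]
  angular:
    - [0, 0, 0]
    - [0, 0, 0]
    - [0, 0, 0]
    - [0, 0, 0]
    - [0, 0, 0]
    - [0, 0, 0]
    - [0, 0, 0]
    - [0, 0, 0]
    - [0, 0, 0]
    - [0, 0, 0]
    - [0, 0, 0]
    - [0, 0, 0]
    - [0, 0, 0]
    - [0, 0, 0]
    - [0, 0, 0]
    - [0, 0, 0]
    - [0, 0, 0]
    - [0, 0, 0]
    - [0, 0, 0]
    - [0, 0, 0]

```text
clock: 24.7
position: [0.5453, 0.0413, 0.2009]
ee_rot: [0.159, -3.131, -0.002]
force: [-10.3, 2.5, 10.2]
width: 0.191
gripper_force: 30.0
```

Request:
carry_out:
  claw: [1, 1, 1, 1, 1, 1, 1, 1, 1, 1, 1, 1, 1, 1, 1, 1, 1, 1, 1, 1]
  delta_pos:
    - [-0.48, -0.25, 0.01]
    - [-0.46, -0.3, 0.01]
    - [-0.42, -0.34, 0.01]
    - [-0.38, -0.39, 0.01]
    - [-0.34, -0.42, 0.01]
    - [-0.29, -0.46, 0.01]
    - [-0.24, -0.49, 0.01]
    - [-0.19, -0.51, 0.01]
    - [-0.14, -0.53, 0.01]
    - [-0.08, -0.54, 0.01]
    - [-0.03, -0.54, 0.01]
    - [0.03, -0.54, 0.01]
    - [0.09, -0.54, 0.01]
    - [0.14, -0.53, 0.01]
    - [0.2, -0.51, 0.01]
    - [0.25, -0.48, 0.01]
    - [0.3, -0.46, 0.01]
    - [0.34, -0.42, 0.01]
    - [0.39, -0.38, 0.01]
    - [0.42, -0.34, 0.01]
  angular:
    - [0, 0, 0]
    - [0, 0, 0]
    - [0, 0, 0]
    - [0, 0, 0]
    - [0, 0, 0]
    - [0, 0, 0]
    - [0, 0, 0]
    - [0, 0, 0]
    - [0, 0, 0]
    - [0, 0, 0]
    - [0, 0, 0]
    - [0, 0, 0]
    - [0, 0, 0]
    - [0, 0, 0]
    - [0, 0, 0]
    - [0, 0, 0]
    - [0, 0, 0]
    - [0, 0, 0]
    - [0, 0, 0]
    - [0, 0, 0]

```text
clock: 26.7
position: [0.5683, -0.0455, 0.1996]
ee_rot: [-0.162, 3.133, 0.002]
force: [10.7, 4.4, -4.0]
width: 0.188
gripper_force: 30.0
```

```bash
python3 -c "
from h import *
ang(); print(arm.observe()['position'])"
```

```text
psi -2.258 step# -20.6 r 0.0517 Ft 10.7 Fr 4.5 Fz -4.0 z 0.1996 t 26.7 w 0.18756700645986227
[ 0.56828855 -0.04548745  0.1996378 ]
```

Request:
carry_out:
  claw: [1, 1, 1, 1, 1, 1, 1, 1, 1, 1, 1]
  delta_pos:
    - [0.46, -0.29, 0.01]
    - [0.49, -0.24, 0.01]
    - [0.51, -0.19, 0.01]
    - [0.53, -0.14, 0.01]
    - [0.54, -0.08, 0.01]
    - [0.54, -0.03, 0.01]
    - [0.54, 0.03, 0.01]
    - [0.54, 0.09, 0.01]
    - [0.27, 0.07, 0]
    - [0, 0, 0]
    - [0, 0, 0]
  angular:
    - [0, 0, 0]
    - [0, 0, 0]
    - [0, 0, 0]
    - [0, 0, 0]
    - [0, 0, 0]
    - [0, 0, 0]
    - [0, 0, 0]
    - [0, 0, 0]
    - [0, 0, 0]
    - [0, 0, 0]
    - [0, 0, 0]

```text
clock: 27.8
position: [0.5243, -0.0604, 0.1989]
ee_rot: [-0.158, 3.135, -0.003]
force: [7.0, -3.3, -4.3]
width: 0.187
gripper_force: 30.0
```

```bash
python3 -c "
from h import *
ang(); print(arm.observe()['position'])"
```

```text
psi -1.327 step# -11.72 r 0.0519 Ft 7.4 Fr 2.3 Fz -4.3 z 0.1989 t 27.8 w 0.18653001363731117
[ 0.52425752 -0.06038947  0.19887868]
```

Request:
carry_out:
  claw: [1, 1, 1, 1, 1]
  delta_pos:
    - [0.2, 0.05, 0]
    - [0.2, 0.06, 0]
    - [0.2, 0.07, 0]
    - [0, 0, 0]
    - [0, 0, 0]
  angular:
    - [0, 0, 0]
    - [0, 0, 0]
    - [0, 0, 0]
    - [0, 0, 0]
    - [0, 0, 0]

```text
clock: 28.3
position: [0.5182, -0.0592, 0.1988]
ee_rot: [-0.159, 3.135, -0.003]
force: [9.1, -3.5, -5.5]
width: 0.19
gripper_force: 30.0
```

```bash
python3 -c "
from h import *
ang(); print(arm.observe()['position'])"
```

```text
psi -1.208 step# -10.58 r 0.052 Ft 9.7 Fr 1.0 Fz -5.5 z 0.1988 t 28.3 w 0.19015573269501632
[ 0.51820808 -0.05919022  0.19881733]
```

Measured 1.5 turns from the take-up point. Relaxing the side load, opening a little, and rising.

Request:
carry_out:
  claw: [1, 1, 3, 3, 3, 3]
  delta_pos:
    - [-0.15, -0.03, 0]
    - [-0.1, -0.03, 0]
    - [0, 0, 0]
    - [0, 0, 0]
    - [0, 0, 0]
    - [0, 0, 0]
  angular:
    - [0, 0, 0]
    - [0, 0, 0]
    - [0, 0, 0]
    - [0, 0, 0]
    - [0, 0, 0]
    - [0, 0, 0]

```text
clock: 28.9
position: [0.5188, -0.0588, 0.1987]
ee_rot: [0.159, -3.137, -0.001]
force: [0.4, 0.1, 0.6]
width: 0.325
gripper_force: 0.0
```

```bash
python3 -c "
from h import *
ang(); print(arm.observe()['position'])"
```

```text
psi -1.218 step# -10.67 r 0.0515 Ft 0.4 Fr -0.2 Fz 0.6 z 0.1987 t 28.9 w 0.3250246244343115
[ 0.51881181 -0.05884097  0.19873914]
```

Request:
carry_out:
  claw: [3, 3, 3, 3, 3, 3, 3, 3, 3, 3, 3]
  delta_pos:
    - [0, 0, -1]
    - [0, 0, -2]
    - [0, 0, -3]
    - [0, 0, -4]
    - [0, 0, -4]
    - [0, 0, -2]
    - [3, 0, 0]
    - [3, 0, 0]
    - [2, 0, 0]
    - [0, 0, 0]
    - [0, 0, 0]
  angular:
    - [0, 0, 0]
    - [0, 0, 0]
    - [0, 0, 0]
    - [0, 0, 0]
    - [0, 0, 0]
    - [0, 0, 0]
    - [0, 0, 0]
    - [0, 0, 0]
    - [0, 0, 0]
    - [0, 0, 0]
    - [0, 0, 0]

```text
clock: 30.0
position: [0.4397, -0.0671, 0.3597]
ee_rot: [-0.159, 3.136, 0.002]
force: [0.2, 0.5, 0.5]
width: 0.323
gripper_force: 0.0
```

```bash
python3 - <<'E'
from h import *
togo([.5,0,.3])
im=arm.get_image("scene"); save(im,"s9"); w=arm.get_image("wrist"); save(w,"w9")
for n,i,l in (("s",im,"grip_mid"),("w",w,"grip_mid")):
  for r in arm.place_of(l,i)[:1]:
    p=onz(i,r["centre"],.2065); print(n,r["conf"],np.round(p,4),"expected psi 5.07, got",(np.pi+.1-np.arctan2(p[1]+.009,p[0]-.5317))%(2*np.pi))
for r in arm.place_of("push_tab",im)[:1]: print(np.round(onz(im,r["centre"],.038),4))
o=np.zeros((300,800,3),np.uint8);o[:,:400]=cv2.resize(im["frame"][100:300,140:400,::-1],(400,300));o[:,400:]=cv2.resize(w["frame"][:,:,::-1],(400,300));cv2.imwrite("pics/c9.png",o)
E
```

```text
pos [ 0.4397 -0.0671  0.3597] tooly [-0.101  0.995  0.001] toolz [ 0.002  0.001 -1.   ] shift cm [-6.66  6.06  5.99] F [0.2 0.5 0.5] t 30.0
s 0.75 [ 0.4562 -0.2231  0.2065] expected psi 5.07, got 5.151159722207208
[ 0.5425 -0.1452  0.038 ]
```

View pics/c9.png

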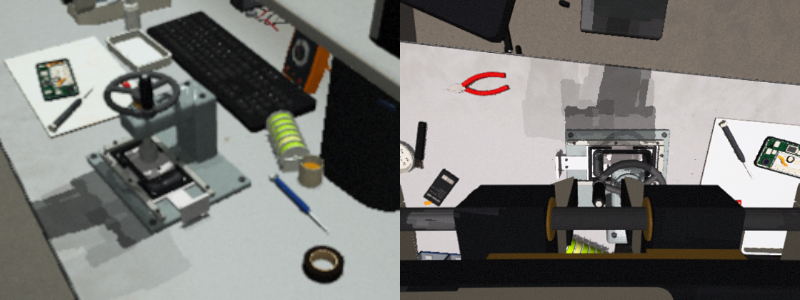

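The picture shows the gripper clear, the carrier home with its tab at (185,205), the handle at (145,95) on the −y side where it was left, and the tools undisturbed.

```bash
python3 -c "
from cell import arm
print(arm.sign_off())"
```

```text
the job is handed in; nothing more can be done
None
```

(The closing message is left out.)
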